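# Empty the kitchen sink: stiff drain plunger, then light disposer switch

## Task

Clear the sink: push the stiff drain plunger (the tall mushroom knob) straight down until it clicks and let it spring back up, then press the light waste-disposer switch (the low, wide round button) until it clicks and let it come back up too. Keep off the soap pump, the one with the spout, and leave the mug where it stands.

Things in the scene. Friction and masses are not known exactly. Their poses are not given: they have to be found in the camera images.
- drain_top (a point): Centre of the flat top of the drain plunger: a steel mushroom knob, 50 mm across and 14 mm thick, on a thin stem over a sleeve 26 mm across with a 52 mm foot flange, fixed to the counter. Top 70 mm above the counter when up. Moves straight down with the knob. Its z axis points up.
- drain (a joint): How far the drain plunger is pushed down, in metres: 0 up, 0.012 at its stop. It clicks at 0.009. Stiff spring: it begins to give at about 5 N, clicks at about 12 N and meets its stop at about 14 N; it springs back up by itself when let go.
- disposer_top (a point): Centre of the flat top of the waste-disposer switch: a low round steel button, 42 mm across, standing 14 mm out of a steel flange 68 mm across and 14 mm high, fixed to the counter. Top 28 mm above the counter when up. Moves straight down with the button. Its z axis points up.
- disposer (a joint): How far the disposer button is pushed down, in metres: 0 up, 0.008 at its stop (still 6 mm proud of the flange). It clicks at 0.006. Light spring: it begins to give at about 1.5 N, clicks at about 3.5 N and meets its stop at about 4 N; it springs back up by itself when let go.
- soap_top (a point): Centre of the top of the soap pump, not to be used: a steel pump head 30 mm across with a thin spout reaching 85 mm from its axis along this frame's +x (towards the sink, away from the robot), fixed to the counter. Top 95 mm above the counter.
- soap (a joint): How far the soap pump is pushed down, in metres: 0 up, 0.015 at its stop. It begins to give at about 2.5 N and is fully down at 7 N.
- mug: White ceramic mug, 80 mm across and 90 mm high, handle along its +y, standing loose on the counter beside the fittings. Origin at the centre of its underside.

How it is judged:
On the way, in this order (a step that is already met when the one before it is completed fails the run):
1. the drain plunger is pushed down past its click (9 mm) with the disposer button up (value of joint drain above 0.009 m and value of joint disposer below 0.002 m), for 0.05 s.
2. the drain plunger has sprung back up (within 2 mm) (value of joint drain below 0.002 m), for 0.05 s.
3. the disposer button is pressed past its click (6 mm) with the drain plunger up (value of joint disposer above 0.006 m and value of joint drain below 0.002 m), for 0.05 s.
At the end, for the whole second after the job is handed in: After the drain plunger was pushed past its click and let up, and then the disposer button pressed past its click: drain plunger, disposer button and soap pump all stand up again (within 2 mm), and the mug stands upright within 30 mm of where it was (value of joint each of drain, disposer, soap below 0.002 m and distance of mug from where it was at the start of the episode below 0.03 m and angle between mug's own z axis and vertical below 0.2 rad); the robot touches nothing.
It fails at once if the soap pump is pushed down more than 4 mm (value of joint soap above 0.004 m).
It fails at once if the mug is shoved more than 30 mm or tipped over (distance of mug from where it was at the start of the episode above 0.03 m or angle between mug's own z axis and vertical above 0.5 rad).
It also fails if it takes over 40 s, if anything falls off the work surface, if the arm or the gripper's body presses on something with over 40 N, if the wrist force passes 120 N, or if a joint passes its speed limit or range.

## Robot

A 6-joint arm with a two-finger parallel gripper is mounted at the origin on the work surface. World frame = base frame: x ahead of the robot, y to its left, z up, the work surface at z = 0. Lengths are in m, angles in rad, forces in N, time in s.
With the tool pointing down it reaches from about 0.375 to 0.9 m from the base axis. Payload 3.1 kg.
Tool frame: the origin (TCP) lies on the centre line of the jaws, within the pads' length; the fingertips stand robot.finger_overhang ahead of it and the grasp point (between the pads) lies 2 mm behind it (robot.finger_overhang is the distance from the TCP to the fingertips, in m); z points along the fingers, y is the direction in which the jaws open and shut (so a half turn about z gives the same grasp; the last joint's range is limited). The gripper opens to 87 mm and grips with 3 to 60 N. Pads are 19 mm wide; open, the fingers measure 117 mm over their backs; the gripper's body (75 mm by 190 mm) begins 51 mm behind the grasp point.
Start: joints at [0.955, 0.527, 1.433, -0, 1.181, -0.178], TCP at [0.265, 0.566, 0.24] pointing down, gripper open.
Joint ranges: [-3.08, 3.08], [-0.75, 2.2], [0.22, 2.44], [-1.43, 4.57], [0, 2.65], [-2.85, 2.85]. Speed limits (rad/s): [2.79, 2.79, 3.14, 3.14, 3.14, 3.14].

## Interface

Orientations are given as a unit quaternion [x, y, z, w].
In Python, from rig import robot gives the robot as it stands. The module is installed in compiled form; this text tells all that it offers.
- The arm moves only by the tool step_arm, never from a script. Its arguments are lists of equal length, an entry for each row: "slide": the shift along the tool's x, y, z in mm, a list of three; "twist": the turn about the tool's z in degrees. A call has 1 to 20 rows; each row shifts and turns the commanded pose from where the row before left it, along the tool's axes as they then stand; what a row does not reach is not made up. A row lasts 1/12 s, in which the tool goes at most 41.7 mm and 7.16 degrees, less where a joint would pass 70% of its speed; a pose out of reach is approached as far as the arm can. A call is refused whole if a number of a shift passes 41.7 or a number of a turn 7.16, either way. A call with a gripper value outside its range is refused whole. "jaw" is the finger opening in mm, from 0 to 87, set as the call begins (left out, the last holds). The fingers move at their own pace and stop on an object; "force" is the grip in N (left out, the last holds). Time passes only in rows, so rows that do not move let the fingers close. It gives the time, the measured TCP pose, the force and the opening at its end, in the units of the state.
- robot.get_obs(): the state, without advancing time (a new reading comes with each control period).
- robot.camera(name): name is "side" or "top"; returns a dict with "color" (400x640x3 uint8, blue, green, red), "depth" (400x640 float32, m along the optical axis (not along the pixel's ray), 0 where there is no reading), "camera_matrix" (3x3 intrinsics, pixels), "origin" and "orientation" of the camera in the world. Camera axes: x right, y down, z forward; pixel columns grow to the right and rows downward; lengths in m; the calibration is good to about 2 mm. A picture is of the moment at which its call begins.
- robot.hand_in(): hands the job in, once; it reports no verdict.
The state is a dict: "time": time; "q": joint angles; "joint_velocities": joint speeds; "joint_torque": joint torques, N m; "position": TCP position; "tool_rot": TCP orientation; "ft_force": force on the tool from outside, world axes, zero at the start; "moment": the same for the moment, N m; "grip_width": finger opening in m.
Only numpy, scipy, OpenCV 4.12 (cv2) and the standard library are available. Lean on these libraries where they do the work, as an engineer would, in place of code of your own. Each camera call takes 0.05 s, during which the arm holds its last target.

## Working session

There is one attempt and no reset: what is moved stays moved. The work goes in short steps, Python scripts to look and compute and a tool call to move; the robot and the scene stay as the last step left them, time stands still between calls to the robot, and variables do not carry over. Pictures are saved under pics/ and viewed, and the job is handed in when it is done.

Besides the shell and the picture viewer there is one more tool, called after "Request:" as a command line: name --pt "numbers of a row" for each row, then --argument value for the rest. step_arm: Moves the arm, as the interface text tells. Its arguments: {"type":"object","properties":{"slide":{"type":"array","items":{"type":"array","items":{"type":"number"}}},"twist":{"type":"array","items":{"type":"number"}},"jaw":{"type":"number"},"force":{"type":"number"}},"required":["slide","twist"]}

```bash
mkdir -p pics; python3 - <<'E'
from rig import robot
import cv2,numpy as np,pickle
o=robot.get_obs();print(o, robot.finger_overhang)
d={}
for n in("side","top"):
    c=robot.camera(n);d[n]=c;cv2.imwrite(f"pics/{n}0.png",c["color"]);print(n,c["camera_matrix"],c["origin"],c["orientation"])
pickle.dump(d,open("c0.pkl","wb"))
E
```

```text
{'time': 0.0, 'q': array([ 9.54511540e-01,  5.28446398e-01,  1.43389285e+00, -2.43821825e-05,
        1.18135774e+00, -1.78524205e-01]), 'joint_velocities': array([-0.00098097,  0.00045517,  0.00019716, -0.00098661,  0.00087322,
        0.0001047 ]), 'joint_torque': array([ 6.26167894e-04, -4.40042889e+01, -1.76592278e+01,  6.34091184e-02,
        5.80260472e-02, -1.54708255e-04]), 'position': array([0.26453764, 0.56550233, 0.23858673]), 'tool_rot': array([ 2.17132115e-01,  9.76141658e-01, -9.74533271e-04, -3.96821596e-04]), 'ft_force': array([-0.45568376, -0.03542441, -0.1159179 ]), 'moment': array([0.01704196, 0.02221576, 0.00796613]), 'grip_width': 0.0872227342046598} 0.017
side [[458.54552699   0.         315.19567804]
 [  0.         458.54552699 195.69663965]
 [  0.           0.           1.        ]] [ 0.22978171 -1.22947602  0.80232032] [ 0.85564483 -0.10235159  0.05974705 -0.50381184]
top [[404.78202797   0.         318.97136388]
 [  0.         404.78202797 204.52851636]
 [  0.           0.           1.        ]] [0.32067761 0.00382813 1.28205579] [ 0.71132335 -0.69788637  0.05767596 -0.06039198]
```

```bash
ls pics
```

```text
side0.png
top0.png
```

View pics/top0.png

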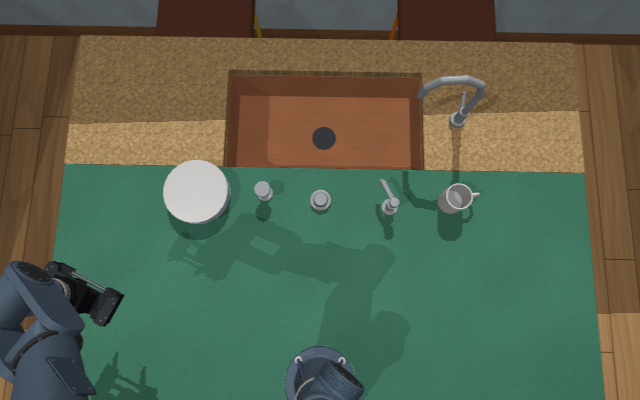

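View pics/side0.png

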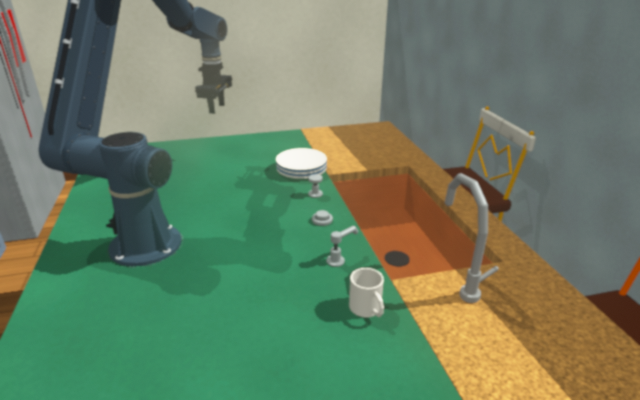

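The top view shows the plates at (197,191), drain knob at (262,189), disposer at (320,200), soap pump at (391,206) and mug at (458,198). I'll enlarge the crop and use the depth.

```bash
cat > h.py <<'E'
import numpy as np,cv2
from scipy.spatial.transform import Rotation as R
def ray(c,u,v,z):
    K=c["camera_matrix"];d=R.from_quat(c["orientation"]).apply([(u-K[0,2])/K[0,0],(v-K[1,2])/K[1,1],1]);o=np.array(c["origin"]);return o+d*(z-o[2])/d[2]
def cloud(c):
    K=c["camera_matrix"];D=c["depth"];v,u=np.indices(D.shape);P=np.stack([(u-K[0,2])/K[0,0]*D,(v-K[1,2])/K[1,1]*D,D],-1)
    return R.from_quat(c["orientation"]).apply(P.reshape(-1,3)).reshape(P.shape)+c["origin"]
E
python3 - <<'E'
import pickle;from h import *
d=pickle.load(open("c0.pkl","rb"))
c=d["top"];P=cloud(c)
for n,(a,b,e,f),(z0,z1) in [("drain",(245,170,280,210),(.06,.08)),("disp",(303,183,337,217),(.022,.035)),("plates",(160,150,233,230),(.015,.2)),("soap",(375,175,402,217),(.06,.12)),("mug",(435,180,485,215),(.08,.1))]:
    Q=P[b:f,a:e].reshape(-1,3);m=(Q[:,2]>z0)&(Q[:,2]<z1);q=Q[m];print(n,m.sum(),q.min(0),q.max(0),np.median(q,0))
print(ray(c,262,189,.07),ray(c,320,200,.028))
s=d["side"]
im=np.vstack([cv2.resize(c["color"][160:230,220:380],(800,350),interpolation=cv2.INTER_CUBIC)])
cv2.imwrite("pics/tc.png",im)
cv2.imwrite("pics/sc.png",cv2.resize(s["color"][140:240,260:400],(784,560),interpolation=cv2.INTER_CUBIC))
E
```

```text
drain 203 [0.54841265 0.16419999 0.06031307] [0.59620938 0.21098957 0.07369978] [0.57063408 0.18824363 0.06847925]
disp 127 [ 0.53107402 -0.01117657  0.02223674] [0.57014344 0.02692385 0.03201335] [0.55044669 0.00805043 0.02608032]
plates 3306 [0.46641424 0.2981571  0.01543875] [0.66423829 0.49763442 0.05775181] [0.56375141 0.3970764  0.04318204]
soap 203 [ 0.51938852 -0.22599216  0.07063678] [ 0.6078551  -0.17075167  0.09967391] [ 0.55256732 -0.19927032  0.08894196]
mug 147 [ 0.51614159 -0.45131913  0.08013366] [ 0.59728203 -0.36763806  0.09532266] [ 0.55599476 -0.41085088  0.08737914]
[0.57000222 0.18556772 0.07      ] [0.54675057 0.00775447 0.028     ]
```

View pics/tc.png

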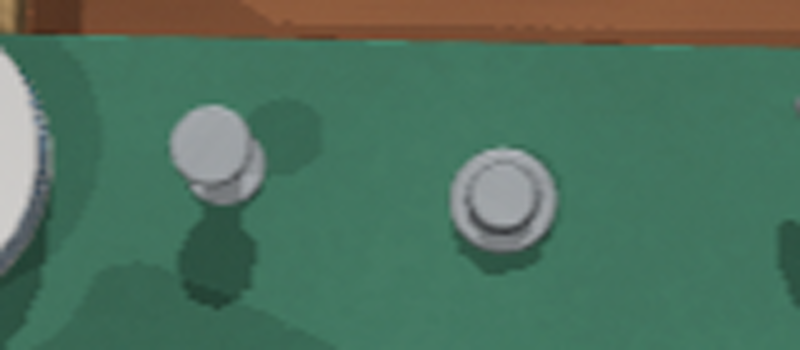

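View pics/sc.png

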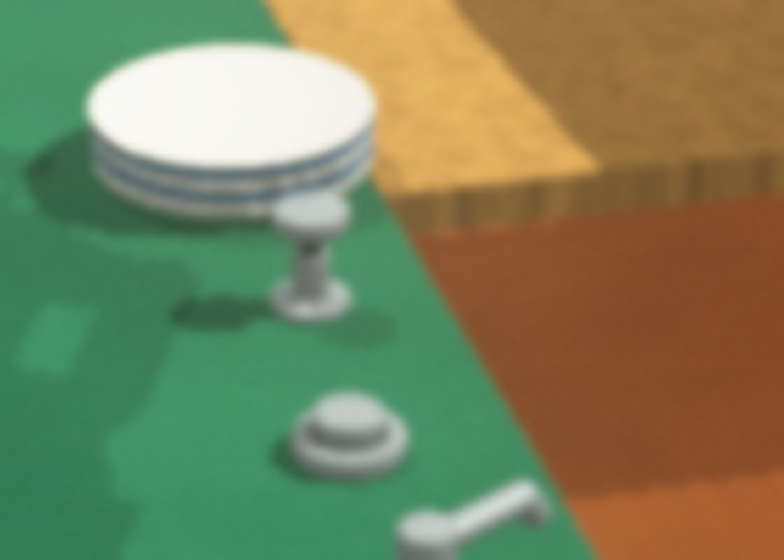

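```bash
cat >> h.py <<'E'
def to(x,y,z):
    from rig import robot
    o=robot.get_obs();return np.round(R.from_quat(o["tool_rot"]).inv().apply(np.array([x,y,z])-o["position"])*1000,1)
E
python3 -c "
from h import *
print(to(.571,.187,.2386),to(.571,.187,.102))"
```

```text
[-4.380e+02 -2.129e+02  3.000e-01] [-438.1 -212.7  136.9]
```

Request:
step_arm --pt "-12 -6 0" --pt "-22 -11 0" --pt "-28 -13.5 0" --pt "-28 -13.5 0" --pt "-28 -13.5 0" --pt "-28 -13.5 0" --pt "-28 -13.5 0" --pt "-28 -13.5 0" --pt "-28 -13.5 0" --pt "-28 -13.5 0" --pt "-28 -13.5 0" --pt "-28 -13.5 0" --pt "-28 -13.5 0" --pt "-28 -13.5 0" --pt "-28 -13.5 0" --pt "-28 -13.5 0" --pt "-12 -7 0" --pt "0 0 0" --pt "0 0 0" --twist '[0,0,0,0,0,0,0,0,0,0,0,0,0,0,0,0,0,0,0]' --jaw 0

```text
time: 1.68
position: [0.5707, 0.1868, 0.2391]
tool_rot: [0.218, 0.976, 0.0, -0.001]
ft_force: [-1.6, -0.3, -0.0]
grip_width: 0.0004
```

```bash
python3 -c "
from h import *
from rig import robot
o=robot.get_obs();print(o['position'],o['ft_force'],o['grip_width'],to(.571,.187,.102))"
```

```text
[0.57068465 0.18682016 0.23913003] [-1.57539449 -0.34448132 -0.0094904 ] 0.0003531298384077369 [ -0.5   0.3 137.1]
```

Request:
step_arm --pt "0 0 15" --pt "0 0 25" --pt "0 0 25" --pt "0 0 25" --pt "0 0 20" --pt "0 0 15" --pt "0 0 10" --pt "0 0 4" --pt "0 0 0" --pt "0 0 0" --twist '[0,0,0,0,0,0,0,0,0,0]'

```text
time: 2.52
position: [0.5714, 0.1881, 0.1012]
tool_rot: [0.217, 0.976, 0.0, 0.0]
ft_force: [1.0, -0.6, -0.0]
grip_width: 0.0003
```

```bash
python3 -c "
from h import *
from rig import robot
import pickle
o=robot.get_obs();print(o['position'],o['ft_force'])
s=robot.camera('side');t=robot.camera('top')
cv2.imwrite('pics/s1.png',np.hstack([cv2.resize(s['color'][140:220,280:360],(400,400),interpolation=2),cv2.resize(t['color'][150:230,220:300],(400,400),interpolation=2)]))"
```

```text
[0.57140533 0.18812602 0.10122887] [ 0.96831586 -0.63361922 -0.04496977]
```

View pics/s1.png

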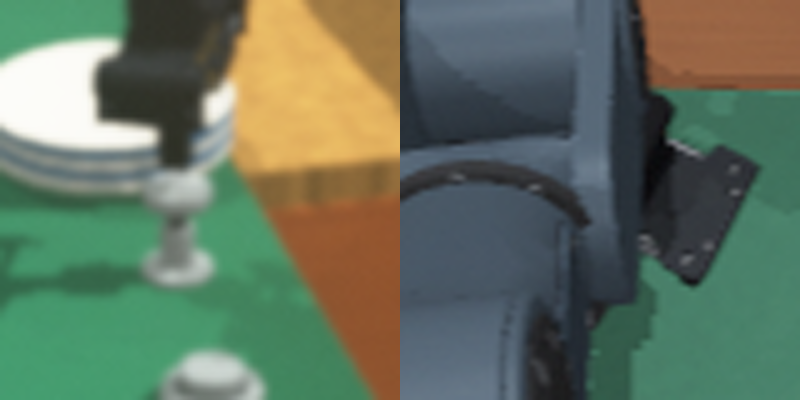

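In the side crop, the closed fingers sit centred over the knob at about (180,170). Next I press down.

Request:
step_arm --pt "0 0 4" --pt "0 0 4" --pt "0 0 4" --pt "0 0 2" --pt "0 0 2" --pt "0 0 2" --pt "0 0 2" --pt "0 0 1" --pt "0 0 1" --pt "0 0 1" --pt "0 0 0" --pt "0 0 0" --twist '[0,0,0,0,0,0,0,0,0,0,0,0]'

```text
time: 3.62
position: [0.5713, 0.1874, 0.079]
tool_rot: [0.217, 0.976, -0.0, 0.0]
ft_force: [-2.7, -0.9, 10.7]
grip_width: 0.0005
```

Request:
step_arm --pt "0 0 1" --pt "0 0 1" --pt "0 0 1" --pt "0 0 0.5" --pt "0 0 0" --pt "0 0 0" --twist '[0,0,0,0,0,0]'

```text
time: 4.12
position: [0.5714, 0.1874, 0.0759]
tool_rot: [0.217, 0.976, -0.0, 0.0]
ft_force: [-3.4, -0.4, 12.4]
grip_width: 0.0006
```

Request:
step_arm --pt "0 0 1" --pt "0 0 0.5" --pt "0 0 0" --pt "0 0 0" --twist '[0,0,0,0]'

```text
time: 4.45
position: [0.5714, 0.1874, 0.0754]
tool_rot: [0.217, 0.976, 0.0, 0.0]
ft_force: [-3.9, -0.9, 18.7]
grip_width: 0.0003
```

18.7 N is above the 14 N stop force, so the plunger is at its stop. Lifting now.

Request:
step_arm --pt "0 0 -3" --pt "0 0 -5" --pt "0 0 -8" --pt "0 0 -15" --pt "0 0 -15" --pt "0 0 -10" --pt "0 0 -4" --pt "0 0 0" --pt "0 0 0" --twist '[0,0,0,0,0,0,0,0,0]'

```text
time: 5.2
position: [0.5711, 0.1874, 0.1322]
tool_rot: [0.217, 0.976, -0.0, -0.0]
ft_force: [-0.0, 0.0, -1.0]
grip_width: 0.0003
```

```bash
python3 -c "
from h import *
from rig import robot
o=robot.get_obs();print(o['position'],o['ft_force'],to(.551,.008,.134),to(.551,.008,.055))"
```

```text
[0.57106249 0.18739162 0.13219857] [-0.03940571  0.0221802  -0.97101778] [ -57.9 -171.    -1.8] [ -57.9 -171.    77.2]
```

Request:
step_arm --pt "-3 -9 0" --pt "-6 -18 0" --pt "-8 -24 0" --pt "-8 -24 0" --pt "-8 -24 0" --pt "-8 -24 0" --pt "-8 -24 0" --pt "-5.5 -15 0" --pt "-3.5 -9 0" --pt "0 0 0" --pt "0 0 15" --pt "0 0 20" --pt "0 0 20" --pt "0 0 12" --pt "0 0 6" --pt "0 0 0" --pt "0 0 0" --twist '[0,0,0,0,0,0,0,0,0,0,0,0,0,0,0,0,0]'

```text
time: 6.62
position: [0.5513, 0.0086, 0.0594]
tool_rot: [0.217, 0.976, 0.0, -0.0]
ft_force: [-0.1, -0.5, 0.1]
grip_width: 0.0005
```

```bash
python3 -c "
from h import *
from rig import robot
o=robot.get_obs();print(o['position'],o['ft_force'],to(.551,.008,.045))
s=robot.camera('side')
cv2.imwrite('pics/s2.png',cv2.resize(s['color'][150:250,270:370],(600,600),interpolation=2))"
```

```text
[0.55134961 0.00857917 0.05941649] [-0.11312522 -0.47548103  0.13720583] [ 0.1 -0.7 14.4]
```

View pics/s2.png

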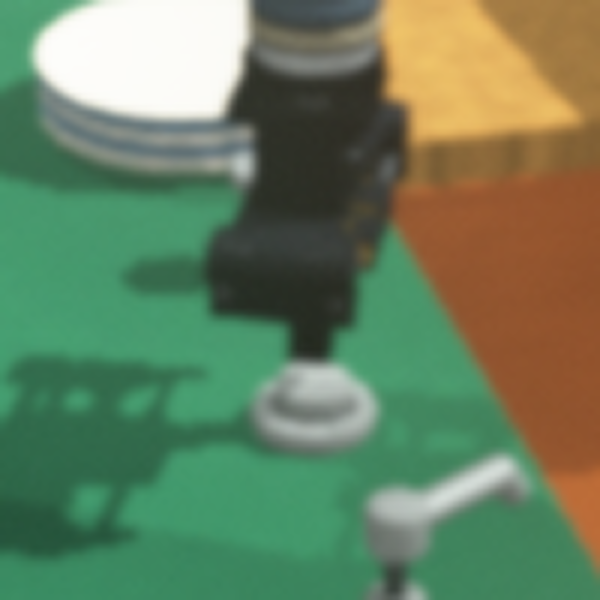

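The fingers are centred over the disposer button at about (315,375), with the soap pump clear at (400,510). Pressing now.

Request:
step_arm --pt "0 0 4" --pt "0 0 4" --pt "0 0 3" --pt "0 0 2" --pt "0 0 2" --pt "0 0 2" --pt "0 0 1" --pt "0 0 1" --pt "0 0 1" --pt "0 0 1" --pt "0 0 0" --pt "0 0 0" --twist '[0,0,0,0,0,0,0,0,0,0,0,0]'

```text
time: 7.67
position: [0.5513, 0.008, 0.0386]
tool_rot: [0.217, 0.976, -0.0, -0.0]
ft_force: [-0.9, 0.2, 2.5]
grip_width: 0.0006
```

Request:
step_arm --pt "0 0 1" --pt "0 0 0.5" --pt "0 0 0.5" --pt "0 0 0.5" --pt "0 0 0" --pt "0 0 0" --twist '[0,0,0,0,0,0]'

```text
time: 8.17
position: [0.5514, 0.008, 0.0373]
tool_rot: [0.217, 0.976, -0.0, 0.0]
ft_force: [-2.2, 0.5, 12.1]
grip_width: 0.0008
```

12.1 N is well above the 4 N stop force, so the button is at its stop. Lifting away.

Request:
step_arm --pt "0 0 -3" --pt "0 0 -5" --pt "0 0 -10" --pt "0 0 -20" --pt "0 0 -30" --pt "0 0 -30" --pt "0 0 -30" --pt "0 0 -30" --pt "0 0 -20" --pt "0 0 -10" --pt "0 0 0" --pt "0 0 0" --pt "0 0 0" --pt "0 0 0" --twist '[0,0,0,0,0,0,0,0,0,0,0,0,0,0]'

```text
time: 9.33
position: [0.5502, 0.0082, 0.2222]
tool_rot: [0.217, 0.976, -0.0, -0.002]
ft_force: [-0.8, 0.2, 0.1]
grip_width: 0.0005
```

```bash
python3 -c "
from h import *
from rig import robot
import pickle
o=robot.get_obs();print(o['position'],o['ft_force'])
s=robot.camera('side');d=pickle.load(open('c0.pkl','rb'))['side']
f=lambda c:cv2.resize(c['color'][140:330,260:400],(390,530),interpolation=2)
cv2.imwrite('pics/s3.png',np.hstack([f(d),f(s)]))"
```

```text
[0.55021681 0.00815714 0.22220392] [-0.77619198  0.24246112  0.11784115]
```

View pics/s3.png

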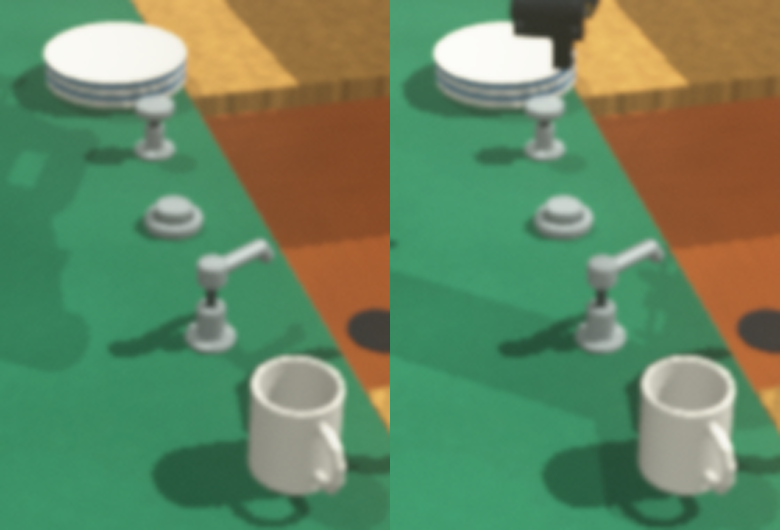

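In the before and after crops, the drain knob (545,105), disposer (563,205), soap pump (600,265) and mug (687,420) all look the same as at the start. The gripper is clear of everything.

```bash
python3 -c "
from rig import robot
print(robot.hand_in())"
```

```text
the job is handed in; nothing more can be done
None
```

I pressed the drain plunger to its stop with the closed fingers, let it spring back, did the same with the disposer button, and handed the job in at about 9.4 s. No verdict came back.

- **Presses:** the wrist force reached 18.7 N on the drain (stop at about 14 N) and 12.1 N on the disposer (stop at about 4 N), so both went past their clicks. The joint values can't be read, so this rests on force and fingertip height.
- **Last checks:** the side picture shows the drain plunger, disposer button and soap pump standing up and the mug where it was, all as at the start. The gripper was clear, with its tips about 0.2 m above the counter and under 1 N on the wrist, which is sensor noise. I judged the spring-back by eye from that picture, not from depth. No check failed or disagreed.

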